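Check the chain tensioner with the push probe and hold it past its click

ROBOT

A 6-joint arm with a two-finger parallel gripper is mounted at the origin on the work surface. World frame = base frame: x ahead of the robot, y to its left, z up, the work surface at z = 0. Lengths are in m, angles in rad, forces in N, time in s.
With the tool pointing down it reaches from about 0.375 to 0.975 m from the base axis. Payload 3.8 kg.
Tool frame: the origin (TCP) lies on the centre line of the jaws, within the pads' length; the fingertips stand 22 mm ahead of it and the grasp point (between the pads) lies 3 mm ahead of it; z points along the fingers, x is the direction in which the jaws open and shut, and the axes are right-handed (so a half turn about z gives the same grasp; the last joint's range is limited). The gripper opens to 85 mm and grips with 20 to 120 N. Pads are 22 mm wide; open, the fingers measure 114 mm over their backs; the gripper's body (76 mm by 85 mm) begins 54 mm behind the grasp point. The pads swing forward as they close: fully open they stand 13 mm farther back than shut.
Start: joints at [-1.145, 0.264, 1.604, -0, 1.274, -0.037], TCP at [0.301, -0.604, 0.253] pointing down, gripper open.
Joint ranges: [-2.63, 2.63], [-0.94, 2.18], [0.31, 2.57], [-1.31, 4.45], [0, 2.66], [-2.55, 2.55]. Speed limits (rad/s): [2.57, 2.57, 3.14, 3.14, 3.14, 3.14].

INTERFACE

Orientations are given as a rotation vector (axis times angle).
In Python, from workcell import bot, viewer gives the robot as it stands.
- The arm moves only by the tool move_arm, never from a script. Its argument "series" is text: rows parted by semicolons, each of 7 numbers parted by spaces: the turn, a rotation vector about the tool's x, y, z scaled (see below), then the shift along the tool's x, y, z scaled (see below), then the opening, from -1 (shut) to 1 (fully open). A call has exactly 8 rows; each row is the pose to reach, as a shift and turn from the pose commanded when the call began, along the tool's axes at that moment; what a row does not reach only later rows make up. The controller multiplies each number of a shift by 100 mm and each number of a turn by 120 degrees. A row lasts 1/10 s, in which the tool goes at most 50 mm and 8.59 degrees, less where a joint would pass 70% of its speed; a pose out of reach is approached as far as the arm can. A call with a number of a shift or a turn outside -1 to 1 is refused whole. A call with a gripper value outside its range is refused whole. The fingers move at their own pace and stop on an object; "squeeze" is the grip in N (left out, the last holds). Time passes only in rows, so rows that repeat a pose let the fingers close, or fill a call up. It gives the time, the measured TCP pose, the force and the opening at its end, in the units of the state.
- bot.read_state(): the state, without advancing time (a new reading comes with each control period).
- viewer.read_camera(name): name is "scene" or "top"; returns a dict with "pixels" (420x560x3 uint8, red, green, blue), "K" (3x3 intrinsics, pixels), "world_to_cam" (4x4, takes a point from world to camera coordinates). Camera axes: x right, y up, looking along -z (the intrinsics and any distortion apply to the point x, -y, -z); pixel columns grow to the right and rows downward; lengths in m; the calibration is good to about 2 mm. A picture is of the moment at which its call begins. There is no depth.
- bot.finish_job(): hands the job in, once; it reports no verdict.
The state is a dict: "time": time; "q": joint angles; "joint_vel": joint speeds; "joint_torque": joint torques, N m; "tool_pos": TCP position; "tcp_rot": TCP orientation; "wrist_force": force on the tool from outside, world axes, zero at the start; "torque": the same for the moment, N m; "width": opening from 0.0 (shut) to 1.0 (fully open).
Only numpy, scipy, OpenCV 4.12 (cv2) and the standard library are available. Lean on these libraries where they do the work, as an engineer would, in place of code of your own. Each camera call takes 0.05 s, during which the arm holds its last target.

TASK

Take the push probe out of its blue holder and check it by touching its tip on the cap of the blue gauge foot and then on the cap of the yellow one. Then set the tip in the orange dish on the sprung chain tensioner and push the arm down past its ratchet click, but not onto its end stop, and finish while still holding it there, motionless, with the probe in the gripper. Push the tensioner with the probe only, and leave the glue bottle, the tape roll and the jar where they are.

Things in the scene. Friction and masses are not known exactly. Their poses are not given: they have to be found in the camera images.
- probe: Hand push probe, 148 mm long, about 0.16 kg, standing tip down in its holder. Origin at the tip's end, z axis up along the probe. From the tip: steel rod 8 mm thick, rounded end (0 to 70 mm); aluminium collar 36 mm across (70 to 78 mm); grey square grip 24 x 24 mm, faces square to its x and y (78 to 142 mm); green button on top (to 148 mm).
- probe_tip (a point): The end of the probe's tip.
- probe_grip (a point): Middle of the probe's square grip, on its axis, 112 mm above the tip.
- holder: Fixed blue block 56 x 56 mm, 80 mm high, on an 80 mm square steel foot; origin under its centre on the table. A hole 14 mm wide and 75 mm deep in its top holds the probe's rod, and the probe's collar rests on the top: the tip starts 10 mm above the table and is free after 70 mm of straight lift.
- foot_blue: Fixed gauge foot: steel base 64 mm across, blue body 38 mm across up to 33 mm high, and a blue sprung cap 24 mm across on top. Origin under its centre on the table. It and the yellow foot may stand in either place.
- top_blue (a point): Centre of the flat top of the blue foot's cap, 45 mm above the table. The cap gives way straight down by up to 8 mm (0.6 N at first, 3 N at the bottom): sinking the tip about 4 mm below the resting height touches it with about 1.8 N. Touch it for about 0.2 s or more, anywhere on the cap.
- foot_yellow: The same gauge foot with yellow body and yellow cap.
- top_yellow (a point): Centre of the flat top of the yellow foot's cap, as for the blue one.
- jig: Fixed tensioner jig; origin on the table under its middle; steel base 110 mm (its x) by 250 mm (its y). Two grey cheeks, 112 mm high, carry the hinge at its y = +70 mm; the aluminium arm runs from there towards its -y, at rest sloping up to the end with a dark toothed idler wheel and the orange dish. At y = -105 mm a grey tower, 104 mm high, guides the brass pawl; its red pin reaches 124 mm.
- hinge (a point): Hinge axis of the tensioner arm, 95 mm above the table; the axis is along the jig's x.
- tensioner (a joint): Angle of the tensioner arm (rad): 0 at rest, sprung up; grows as the arm is pushed down; end stop at 0.52. The sprung pawl rides over the arm's nose from 0.18 to 0.32 (the click); from 0.33 on it is safely past. Pushing down on the dish takes 2.5 N at first, 4 N before the click, 6 N at 0.2, falling to 2.5 N at 0.31, then 5 to 6.5 N. The pawl does not hold the arm: let go, it springs back to 0.
- dish_center (a point): Middle of the floor of the orange dish (34 mm square, rim 5 mm high), where the tip pushes; it tilts with the arm, level at angle 0.32. Height above the table: 143 mm at rest, 110 mm past the click (0.33 rad), 101 mm at 0.41 rad, 90 mm at the end stop. At arm angle q, with a = 0.32 - q, it lies 105*cos(a) - 16*sin(a) mm from the hinge towards the jig's -y and 105*sin(a) + 16*cos(a) mm above it.
- glue: Bystander: white glue bottle, 48 mm across, 130 mm high, with an orange label; origin under its centre.
- tape: Bystander: yellow roll of tape lying flat, 90 mm across, 25 mm high; origin under its centre.
- jar: Bystander: clear jar with black lid, 60 mm across, 80 mm high; origin under its centre.

How it is judged:
By the outcome, as a careful person would: the job done as asked, in the order asked, and still so for the second after the job is handed in, while the arm keeps its last pose, push and grip.
It also fails if it takes over 54 s, if anything falls off the work surface, if the arm or the gripper's body presses on something with over 40 N, if the wrist force passes 120 N, or if a joint passes its speed limit or range.

## Working session

There is one attempt and no reset: what is moved stays moved. The work goes in short steps, Python scripts to look and compute and a tool call to move; the robot and the scene stay as the last step left them, time stands still between calls to the robot, and variables do not carry over. Pictures are saved under pics/ and viewed, and the job is handed in when it is done.

Besides the shell and the picture viewer there is one more tool, called by a JSON object that holds its "op" and its "data". move_arm: Moves the arm, as the interface text tells. Its arguments: {"type":"object","properties":{"series":{"type":"string"},"squeeze":{"type":"number"}},"required":["series"]}

```bash
ls; mkdir -p pics; python3 - <<'E'
from workcell import bot, viewer
import cv2,numpy as np,pickle
s=bot.read_state();print(s)
d={}
for n in("scene","top"):
    c=viewer.read_camera(n);d[n]=c
    cv2.imwrite(f"pics/{n}0.png",cv2.resize(c["pixels"][:,:,::-1],(800,600),interpolation=cv2.INTER_CUBIC))
    print(n,c["K"],c["world_to_cam"],[k for k in c])
pickle.dump(d,open("c0.pkl","wb"))
E
```

```text
pics
{'time': 0.0, 'q': array([-1.14491360e+00,  2.64726406e-01,  1.60537007e+00, -4.21845324e-05,
        1.27367048e+00, -3.68826447e-02]), 'joint_vel': array([ 9.23173263e-04, -9.79967306e-05,  1.35495367e-04, -8.78809168e-04,
       -9.33443597e-04, -5.73533585e-04]), 'joint_torque': array([ 1.51455817e-03, -5.15100682e+01, -3.67318618e+01, -5.92932270e-05,
        1.29709026e-02, -1.23407426e-05]), 'tool_pos': array([ 0.3010562 , -0.60339467,  0.2519821 ]), 'tcp_rot': array([-2.67067697,  1.65217478,  0.00287049]), 'wrist_force': array([ 0.58192358,  0.52334571, -1.46433543]), 'torque': array([-0.00615292, -0.00730642, -0.00334368]), 'width': 0.9999466002225865}
scene [[481.2621436    0.         275.6640025 ]
 [  0.         481.2621436  200.61210614]
 [  0.           0.           1.        ]] [[-0.05399594  0.99845083  0.01343064 -0.05651986]
 [-0.83285528 -0.05245235  0.55099985  0.43191458]
 [ 0.55085073  0.01856597  0.83439726 -1.62596265]
 [ 0.          0.          0.          1.        ]] ['pixels', 'K', 'world_to_cam']
top [[507.49849561   0.         279.11176092]
 [  0.         507.49849561 210.85615602]
 [  0.           0.           1.        ]] [[-0.07324354 -0.99730691  0.00378245  0.09529841]
 [ 0.97601765 -0.07089941  0.20582232 -0.62104529]
 [-0.20499985  0.01876689  0.97858207 -1.43098755]
 [ 0.          0.          0.          1.        ]] ['pixels', 'K', 'world_to_cam']
```

View pics/scene0.png

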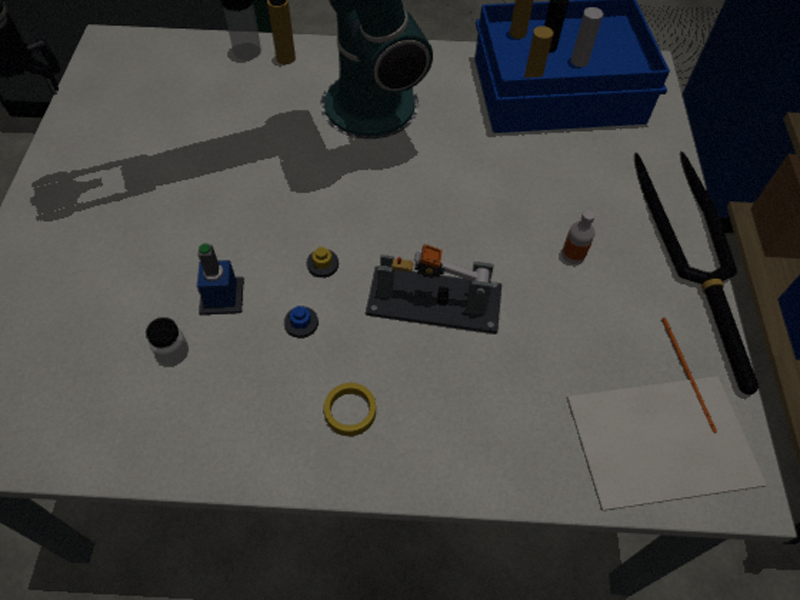

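View pics/top0.png

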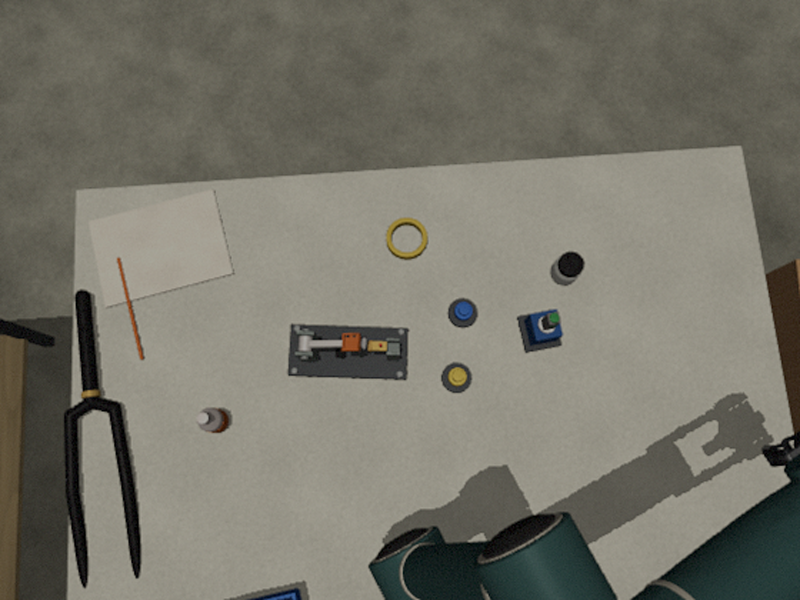

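The scene view shows the probe at (210,265), the yellow foot at (322,258), the blue foot at (300,318), and the jig at (435,290), with the hinge at the right. I'll enlarge these areas.

```bash
cat > h.py <<'E'
import cv2,numpy as np,pickle
def crop(img,x0,y0,w,h,s,name,gam=0.6):
    c=img[y0:y0+h,x0:x0+w,::-1]
    c=(255*(c/255.)**gam).astype(np.uint8)
    c=cv2.resize(c,(w*s,h*s),interpolation=cv2.INTER_NEAREST)
    for k in range(0,w,10):
        cv2.putText(c,str(x0+k),(k*s,10),0,.33,(0,0,255),1);c[::4,k*s]=(0,0,255)
    for k in range(0,h,10):
        cv2.putText(c,str(y0+k),(0,k*s+4),0,.33,(0,0,255),1);c[k*s,::4]=(0,0,255)
    cv2.imwrite(f"pics/{name}.png",c)
def proj(c,P):
    P=np.atleast_2d(P);q=P@c["world_to_cam"][:3,:3].T+c["world_to_cam"][:3,3]
    q=q*[1,-1,-1];q=q@c["K"].T;return q[:,:2]/q[:,2:]
def back(c,uv,z):
    R=c["world_to_cam"][:3,:3];t=c["world_to_cam"][:3,3]
    d=np.linalg.inv(c["K"])@[uv[0],uv[1],1];d=R.T@(d*[1,-1,-1]);o=-R.T@t
    return o+d*(z-o[2])/d[2]
E
python3 - <<'E'
from h import *
d=pickle.load(open("c0.pkl","rb"))
crop(d["scene"]["pixels"],130,160,100,75,8,"s_a")
crop(d["scene"]["pixels"],250,165,105,70,7,"s_b")
crop(d["top"]["pixels"],300,190,105,90,7,"t_a")
crop(d["top"]["pixels"],198,220,95,50,8,"t_b")
E
```

```text
(no output)
```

View pics/s_a.png

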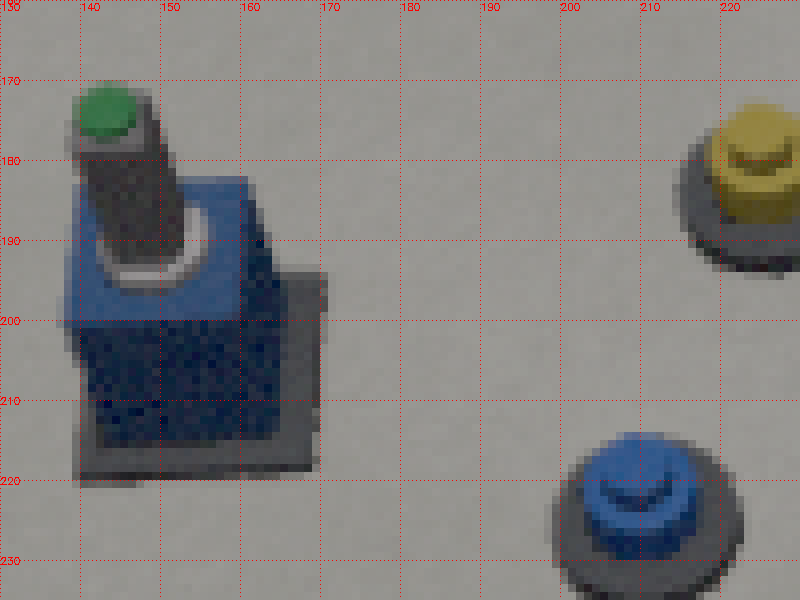

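View pics/s_b.png

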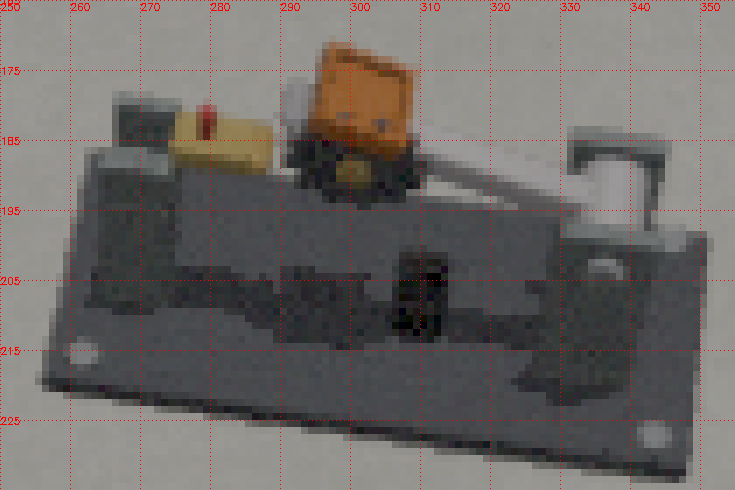

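View pics/t_a.png

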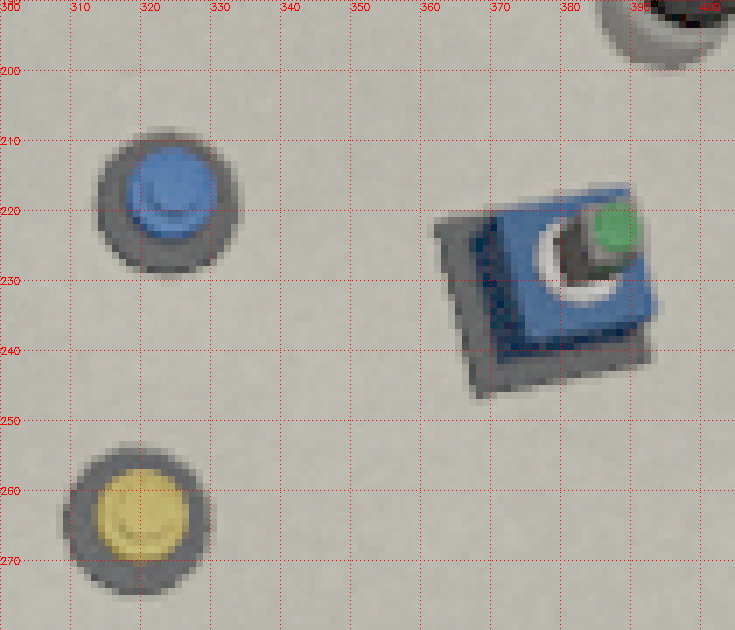

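View pics/t_b.png

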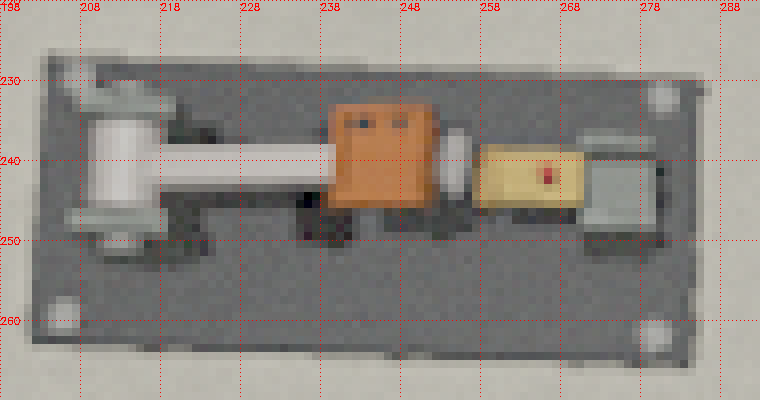

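```bash
cat > fit.py <<'E'
from h import *
from scipy.optimize import least_squares
d=pickle.load(open("c0.pkl","rb"));T,S=d["top"],d["scene"]
O=-.5
def Rz(a):return np.array([[np.cos(a),-np.sin(a),0],[np.sin(a),np.cos(a),0],[0,0,1]])
for n,bt,ct,bs,cs in(("blue",(324,219.2),(324.6,217),(210.7,None),(210.3,None)),("yellow",(319,264.7),(320.2,263.5),(None,None),(None,None))):
    print(n,back(T,np.add(bt,O),.004),"cap",back(T,np.add(ct,O),.033))
print("blue scene", [back(S,(210.7+O,224.5+O),.004)])
# holder
def hold(p):
    x,y,a,t=p;R=Rz(a);r=[]
    f=lambda c,q,uv:r.extend((proj(c,np.array([x,y,0])+R@np.array(q))[0]-np.add(uv,O)))
    h=.028;b=.04
    C=[(371.5,219.7),(389.8,217),(393.5,236),(375,238.5)] # top cam
    W=[(h,h),(h,-h),(-h,-h),(-h,h)]
    for w,c in zip(W,C):f(T,(*w,.08),c)
    C=[(140,182),(161,182),(160,200.3),(138,200.5)] # scene: far-left...
    W2=[(-h,-h),(-h,h),(h,h),(h,-h)]
    for w,c in zip(W2,C):f(S,(*w,.08),c)
    for w,c in zip([(b,b),(-b,b),(-b,-b)],[(362,221),(367.5,247),(393,242)]):f(T,(*w,t),c)
    for w,c in zip([(b,-b),(b,b),(-b,b)],[(140,220),(169.5,218.5),(170.5,194)]):f(S,(*w,t),c)
    return np.array(r)
s=least_squares(hold,[.65,-.2,0,.005],loss='soft_l1');print("holder",s.x,np.round(hold(s.x),1))
x,y=s.x[:2]
for nm,c in(("T",T),("S",S)):print(nm,"collar,grip top,button",proj(c,[[x,y,.088],[x,y,.152],[x,y,.158]])-O)
def jig(p):
    x,y,a,t=p;R=Rz(a);r=[]
    f=lambda c,q,uv:r.extend((proj(c,np.array([x,y,0])+R@np.array(q))[0]-np.add(uv,O)))
    hx,hy=.055,.125
    for w,c in zip([(hx,hy),(hx,-hy),(-hx,-hy),(-hx,hy)],[(203.8,227),(286,230.7),(284.3,266),(202,263)]):f(T,(*w,t),c)
    for w,c in zip([(hx,-hy),(hx,hy),(-hx,hy)],[(257,218),(348,231.5),(350.8,198.2)]):f(S,(*w,t),c)
    al=.32
    def dish(X,u,v): # u along outwards
        yy=.105*np.cos(al)-.016*np.sin(al)+u*np.cos(al)-v*np.sin(al)
        zz=.095+.105*np.sin(al)+.016*np.cos(al)+u*np.sin(al)+v*np.cos(al)
        return (X,.07-yy,zz)
    g=.017
    for w,c in zip([(g,-g),(g,g),(-g,g),(-g,-g)],[(239.3,233),(252.3,233),(252.3,246),(239,246)]):f(T,dish(*w,.005),c)
    for w,c in zip([(-g,g),(-g,-g)],[(296.5,170.8),(309,174)]):f(S,dish(*w,.005),c)
    return np.array(r)
s=least_squares(jig,[.65,.15,0,.01],loss='soft_l1');print("jig",s.x,np.round(jig(s.x),1))
x,y,a,t=s.x
for q in(0,.33,.38,.41):
    al=.32-q;L=.105*np.cos(al)-.016*np.sin(al)
    print(q,np.array([x,y,0])+Rz(a)@[0,.07-L,.095+.105*np.sin(al)+.016*np.cos(al)])
E
python3 fit.py
```

```text
blue [ 0.60469991 -0.08500635  0.004     ] cap [ 0.60585117 -0.08431883  0.033     ]
yellow [ 0.46717974 -0.05733412  0.004     ] cap [ 0.46763892 -0.05860463  0.033     ]
blue scene [array([ 0.60213913, -0.08697565,  0.004     ])]
holder [ 0.55448436 -0.24460512  0.10500271  0.00299943] [-0.3 -0.1  0.2 -0.8  0.8 -1.   0.4 -0.2  0.4  0.4  0.7 -0.3  0.  -1.
  0.1 -0.4  0.   0.3  0.1 -0.2  0.4  0.2 -0.4 -0.3 -0.   0.1  1.   0.2]
T collar,grip top,button [[383.31013378 226.75803843]
 [388.03515492 222.67344764]
 [388.49988324 222.27170869]]
S collar,grip top,button [[149.46785755 189.02807496]
 [144.1666711  174.32604121]
 [143.64535775 172.88025798]]
jig [ 0.53826364  0.16754892 -0.11213781  0.01048738] [-1.3 -0.2 -1.2 -0.7 -0.8  0.3 -2.1 -0.   0.4  0.3  2.   0.8  2.4  0.2
  3.   0.7  1.5  0.6  0.9 -0.1  2.6 -0.  -1.3 -1.1 -1.4  0.1]
0 [0.53550673 0.143067   0.14321726]
0.33 [0.53432972 0.13261497 0.10994922]
0.38 [0.53426082 0.13200311 0.10467499]
0.41 [0.53423367 0.13176202 0.101498  ]
```

```bash
cat >> fit.py <<'E'
print()
f=lambda c,q:(proj(c,np.array([x,y,0])+Rz(a)@np.array(q))[0]-O).round(1)
x,y,a=.538,.1676,-.112
for n,q in dict(tower=(0,-.105,.104),cheek=(0,.07,.112),hinge=(0,.07,.095),pin=(0,-.09,.124),dish0=(0,-.0246,.143),base=(0,0,.01)).items(): print(n,f(T,q),f(S,q))
print("cam",[-c["world_to_cam"][:3,:3].T@c["world_to_cam"][:3,3] for c in(T,S)])
E
python3 fit.py|sed -n '/^$/,$p'
python3 - <<'E'
from h import *
d=pickle.load(open("c0.pkl","rb"))
crop(d["top"]["pixels"],228,226,40,28,20,"t_c",.5)
E
```

```text
tower [277.5 243.3] [268.3 182.8]
cheek [215.4 240.5] [335.9 190.7]
hinge [216.1 241.4] [335.1 194.4]
pin [272.1 242.1] [274.1 179. ]
dish0 [248.3 240.2] [299.8 178.3]
base [242.7 246.5] [306.1 208.2]
cam [array([0.31977892, 0.0778652 , 1.52780328]), array([1.2523332 , 0.10927481, 1.11947301])]
```

View pics/t_c.png

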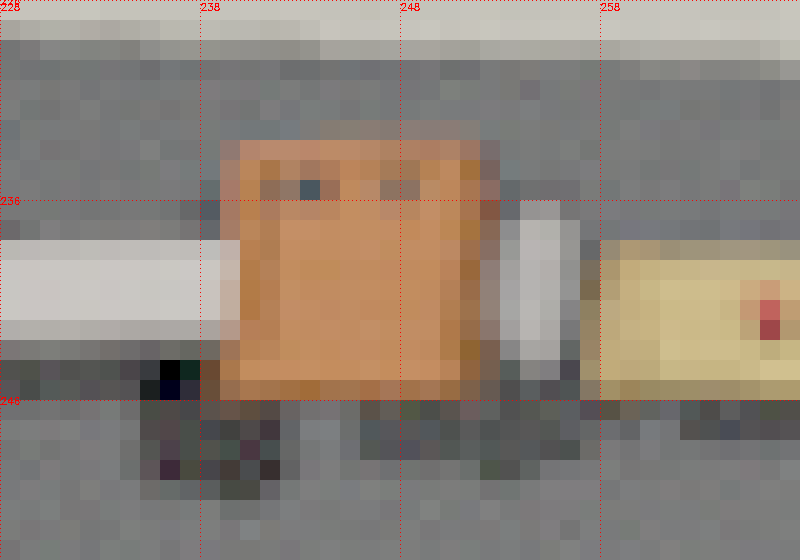

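```bash
cat > fit2.py <<'E'
exec(open('fit.py').read().split("def jig")[0])
def jig(p):
    x,y,a,t,b=p;R=Rz(a);r=[]
    f=lambda c,q,uv:r.extend((proj(c,np.array([x,y,0])+R@np.array(q))[0]-np.add(uv,O)))
    hx,hy=.055,.125
    for w,c in zip([(hx,hy),(hx,-hy),(-hx,-hy),(-hx,hy)],[(203.8,227),(286,230.7),(284.3,266),(202,263)]):f(T,(w[0],w[1]+b,t),c)
    for w,c in zip([(hx,-hy),(hx,hy),(-hx,hy)],[(257,218),(348,231.5),(350.8,198.2)]):f(S,(w[0],w[1]+b,t),c)
    al=.32
    def dish(X,u,v):
        yy=.105*np.cos(al)-.016*np.sin(al)+u*np.cos(al)-v*np.sin(al)
        zz=.095+.105*np.sin(al)+.016*np.cos(al)+u*np.sin(al)+v*np.cos(al)
        return (X,.07-yy,zz)
    g=.017
    for w,c in zip([(g,-g),(g,g),(-g,g),(-g,-g)],[(239.3,233),(252.3,233),(252.3,246),(239,246)]):f(T,dish(*w,.005),c)
    for w,c in zip([(-g,g),(-g,-g)],[(296.5,170.8),(309,174)]):f(S,dish(*w,.005),c)
    f(T,(0,-.105,.104),(275.5,243.5)); f(T,(0,.07,.112),(213,240.3))
    return np.array(r)
s=least_squares(jig,[.65,.15,0,.01,0],loss='soft_l1');print("jig",s.x,np.round(jig(s.x),1))
x,y,a,t,b=s.x
f=lambda c,q:(proj(c,np.array([x,y,0])+Rz(a)@np.array(q))[0]-O).round(1)
for n,q in dict(tower=(0,-.105,.104),cheek=(0,.07,.112),hinge=(0,.07,.095),pin=(0,-.105,.124),dish0=(0,-.0246,.143)).items(): print(n,f(T,q),f(S,q))
for q in(0,.33,.36,.38,.41):
    al=.32-q;L=.105*np.cos(al)-.016*np.sin(al)
    print(q,np.array([x,y,0])+Rz(a)@[0,.07-L,.095+.105*np.sin(al)+.016*np.cos(al)])
for c,m in((T,[(239,233),(252.5,246)]),(S,[(301.5,178.5)])):
    print("dish centre obs",back(c,np.mean(m,0)+O,.148))
E
python3 fit2.py
```

```text
blue [ 0.60469991 -0.08500635  0.004     ] cap [ 0.60585117 -0.08431883  0.033     ]
yellow [ 0.46717974 -0.05733412  0.004     ] cap [ 0.46763892 -0.05860463  0.033     ]
blue scene [array([ 0.60213913, -0.08697565,  0.004     ])]
holder [ 0.55448436 -0.24460512  0.10500271  0.00299943] [-0.3 -0.1  0.2 -0.8  0.8 -1.   0.4 -0.2  0.4  0.4  0.7 -0.3  0.  -1.
  0.1 -0.4  0.   0.3  0.1 -0.2  0.4  0.2 -0.4 -0.3 -0.   0.1  1.   0.2]
T collar,grip top,button [[383.31013378 226.75803843]
 [388.03515492 222.67344764]
 [388.49988324 222.27170869]]
S collar,grip top,button [[149.46785755 189.02807496]
 [144.1666711  174.32604121]
 [143.64535775 172.88025798]]
jig [ 0.53878078  0.17255544 -0.10979607  0.01021543 -0.00938658] [ 0.1 -0.1  0.2 -0.7  0.7  0.2 -0.6  0.2 -1.1  0.2  0.4  0.5  0.8 -0.1
  1.2  0.7 -0.4  0.5 -1.  -0.2  0.8 -0.1  0.7 -0.8  0.6  0.3  0.2 -0.4
  0.6  0.1]
tower [275.7 243.1] [270.2 183.2]
cheek [213.6 240.4] [337.8 191. ]
hinge [214.4 241.3] [337.  194.7]
pin [275.7 242.1] [270.2 178.6]
dish0 [246.5 240. ] [301.8 178.6]
0 [0.5360812  0.14806714 0.14321726]
0.33 [0.53492867 0.13761238 0.10994922]
0.36 [0.53488472 0.13721371 0.10678832]
0.38 [0.5348612  0.13700036 0.10467499]
0.41 [0.53483462 0.13675921 0.101498  ]
dish centre obs [0.53681463 0.14991479 0.148     ]
dish centre obs [0.53939375 0.1471967  0.148     ]
```

```bash
cat > g.py <<'E'
import numpy as np,sys
from scipy.spatial.transform import Rotation as R
from workcell import bot
def go(p,yaw=.105,cmd=None):
    s=bot.read_state();Rc=R.from_rotvec(s["tcp_rot"])
    Rt=R.from_matrix(np.array([[np.cos(yaw),np.sin(yaw),0],[np.sin(yaw),-np.cos(yaw),0],[0,0,-1]]))
    sh=Rc.inv().apply(np.array(p)-s["tool_pos"])/.1
    tu=(Rc.inv()*Rt).as_rotvec()/np.deg2rad(120)
    print("t",s["time"].round(2) if hasattr(s["time"],'round') else s["time"],"pos",s["tool_pos"].round(4),"F",s["wrist_force"].round(2),"w",round(float(s["width"]),3),"q",s["q"].round(2))
    print("turn",tu.round(4),"shift",sh.round(3))
if __name__=="__main__":go([float(v) for v in sys.argv[1:4]],*[float(v) for v in sys.argv[4:]])
E
python3 g.py .5545 -.2446 .25
```

```text
t 0.1 pos [ 0.3011 -0.6034  0.2521] F [-0.16 -0.49 -0.28] w 1.001 q [-1.14  0.26  1.61  0.    1.27 -0.04]
turn [-0.0006  0.0008 -0.5792] shift [-2.08  -3.87   0.026]
```

{"op": "move_arm", "data": {"series": "0 0 -0.07 -0.1 -0.2 0 1; 0 0 -0.14 -0.2 -0.4 0 1; 0 0 -0.21 -0.3 -0.6 0 1; 0 0 -0.28 -0.4 -0.8 0 1; 0 0 -0.35 -0.5 -1 0 1; 0 0 -0.42 -0.5 -1 0 1; 0 0 -0.49 -0.5 -1 0 1; 0 0 -0.56 -0.5 -1 0 1"}}

```text
time: 0.9
tool_pos: [0.3685, -0.514, 0.2526]
tcp_rot: [-3.139, -0.112, 0.001]
wrist_force: [-0.7, 0.3, -0.3]
width: 1.0
```

```bash
python3 g.py .5545 -.2446 .25
```

```text
t 0.9 pos [ 0.3685 -0.514   0.2526] F [-0.74  0.31 -0.34] w 1.0 q [-0.99  0.19  1.7  -0.    1.26 -1.06]
turn [-0.0005  0.0003 -0.016 ] shift [ 2.047 -2.554  0.028]
```

{"op": "move_arm", "data": {"series": "0 0 -0.016 0.2 -0.25 0 1; 0 0 -0.016 0.4 -0.5 0 1; 0 0 -0.016 0.6 -0.75 0 1; 0 0 -0.016 0.8 -1 0 1; 0 0 -0.016 0.9 -1 0 1; 0 0 -0.016 1 -1 0 1; 0 0 -0.016 1 -1 0 1; 0 0 -0.016 1 -1 0 1"}}

```text
time: 1.7
tool_pos: [0.4615, -0.4091, 0.253]
tcp_rot: [-3.138, -0.154, 0.001]
wrist_force: [-0.3, -0.9, 0.3]
width: 0.999
```

{"op": "move_arm", "data": {"series": "0 0 0 0.2 -0.25 0 1; 0 0 0 0.4 -0.5 0 1; 0 0 0 0.6 -0.75 0 1; 0 0 0 0.8 -1 0 1; 0 0 0 0.9 -1 0 1; 0 0 0 0.9 -1 0 1; 0 0 0 0.9 -1 0 1; 0 0 0 0.9 -1 0 1"}}

```text
time: 2.5
tool_pos: [0.5407, -0.3012, 0.2531]
tcp_rot: [3.138, 0.152, -0.001]
wrist_force: [-0.4, 0.2, 0.4]
width: 1.001
```

```bash
python3 g.py .5545 -.2446 .25
```

```text
t 2.5 pos [ 0.5407 -0.3012  0.2531] F [-0.37  0.21  0.38] w 1.001 q [-0.55  0.16  1.73 -0.    1.25 -0.64]
turn [ 0.0001  0.0003 -0.0039] shift [ 0.192 -0.55   0.031]
```

{"op": "move_arm", "data": {"series": "0 0 -0.004 0.1 -0.28 0.03 1; 0 0 -0.004 0.19 -0.55 0.03 1; 0 0 -0.004 0.19 -0.55 0.03 1; 0 0 -0.004 0.19 -0.55 0.03 1; 0 0 -0.004 0.19 -0.55 0.03 1; 0 0 -0.004 0.19 -0.55 0.03 1; 0 0 -0.004 0.19 -0.55 0.03 1; 0 0 -0.004 0.19 -0.55 0.03 1"}}

```text
time: 3.3
tool_pos: [0.5549, -0.244, 0.2503]
tcp_rot: [3.137, 0.166, -0.0]
wrist_force: [-0.7, -0.2, 0.5]
width: 1.0
```

```bash
python3 g.py .5545 -.2446 .123
python3 - <<'E'
from h import *
from workcell import viewer
d={n:viewer.read_camera(n) for n in("scene","top")}
pickle.dump(d,open("c1.pkl","wb"))
crop(d["scene"]["pixels"],100,110,100,75,8,"s1")
E
```

```text
t 3.3 pos [ 0.5549 -0.244   0.2503] F [-0.72 -0.21  0.51] w 1.0 q [-0.46  0.14  1.76 -0.    1.24 -0.56]
turn [0.     0.     0.0004] shift [-0.005  0.006  1.273]
```

View pics/s1.png

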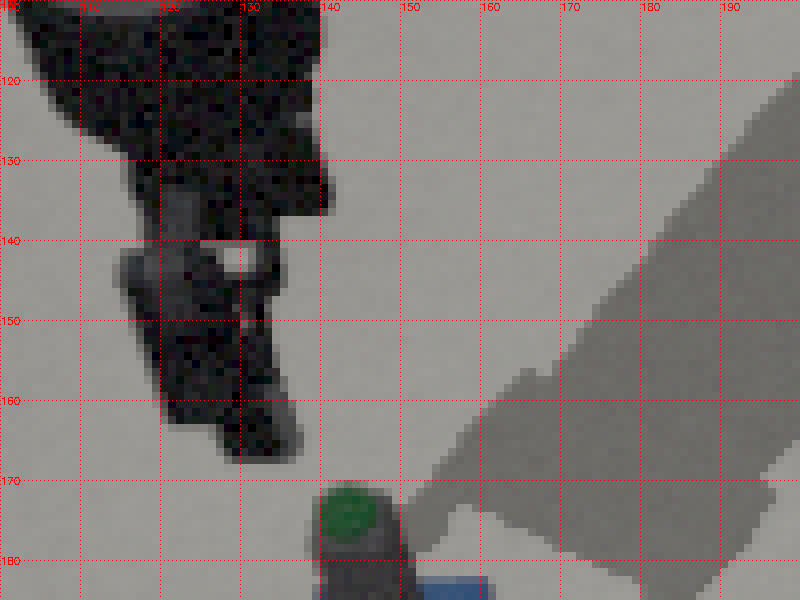

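The open gripper is above the probe: the button is at (143,174) and the fingertips are around (132,165), which fits the projection. I'll descend.

{"op": "move_arm", "data": {"series": "0 0 0 0 0 0.15 1; 0 0 0 0 0 0.3 1; 0 0 0 0 0 0.45 1; 0 0 0 0 0 0.6 1; 0 0 0 0 0 0.75 1; 0 0 0 0 0 0.9 1; 0 0 0 0 0 1 1; 0 0 0 0 0 1 1"}}

```text
time: 4.2
tool_pos: [0.5538, -0.2428, 0.1478]
tcp_rot: [-3.135, -0.167, 0.005]
wrist_force: [-0.4, 0.8, -0.7]
width: 0.998
```

{"op": "move_arm", "data": {"series": "0 0 0 0 0 0.1 1; 0 0 0 0 0 0.2 1; 0 0 0 0 0 0.27 1; 0 0 0 0 0 0.27 1; 0 0 0 0 0 0.27 0.3; 0 0 0 0 0 0.27 -0.2; 0 0 0 0 0 0.27 -0.6; 0 0 0 0 0 0.27 -1", "squeeze": 60}}

```text
time: 5.0
tool_pos: [0.5554, -0.2435, 0.1237]
tcp_rot: [3.137, 0.168, 0.001]
wrist_force: [1.1, 0.6, 3.2]
width: 0.329
```

{"op": "move_arm", "data": {"series": "0 0 0 0 0 0 -1; 0 0 0 0 0 0 -1; 0 0 0 0 0 0 -1; 0 0 0 0 0 0 -1; 0 0 0 0 0 0 -1; 0 0 0 0 0 0 -1; 0 0 0 0 0 0 -1; 0 0 0 0 0 0 -1"}}

```text
time: 5.8
tool_pos: [0.5556, -0.2436, 0.1239]
tcp_rot: [3.137, 0.168, 0.002]
wrist_force: [0.8, -0.3, 4.8]
width: 0.273
```

```bash
python3 g.py .5545 -.2446 .210
```

```text
t 5.8 pos [ 0.5556 -0.2436  0.1239] F [ 0.77 -0.31  4.83] w 0.273 q [-0.45  0.25  1.88  0.    1.02 -0.56]
turn [ 0.0003 -0.0005  0.0008] shift [-0.011  0.009 -0.861]
```

{"op": "move_arm", "data": {"series": "0 0 0 0 0 -0.08 -1; 0 0 0 0 0 -0.2 -1; 0 0 0 0 0 -0.35 -1; 0 0 0 0 0 -0.5 -1; 0 0 0 0 0 -0.65 -1; 0 0 0 0 0 -0.8 -1; 0 0 0 0 0 -0.9 -1; 0 0 0 0 0 -0.9 -1"}}

```text
time: 6.6
tool_pos: [0.5561, -0.244, 0.216]
tcp_rot: [3.135, 0.167, 0.005]
wrist_force: [1.2, 0.3, -2.3]
width: 0.273
```

```bash
python3 g.py .605 -.0855 .210
python3 - <<'E'
from h import *
from workcell import viewer
d={n:viewer.read_camera(n) for n in("scene","top")}
pickle.dump(d,open("c2.pkl","wb"))
crop(d["scene"]["pixels"],100,120,100,100,6,"s2")
crop(d["top"]["pixels"],330,180,100,90,6,"t2")
E
```

```text
t 6.6 pos [ 0.5561 -0.244   0.216 ] F [ 1.16  0.29 -2.29] w 0.273 q [-0.45  0.16  1.8  -0.    1.18 -0.56]
turn [ 0.001  -0.0015  0.0008] shift [ 0.655 -1.524  0.059]
```

View pics/s2.png

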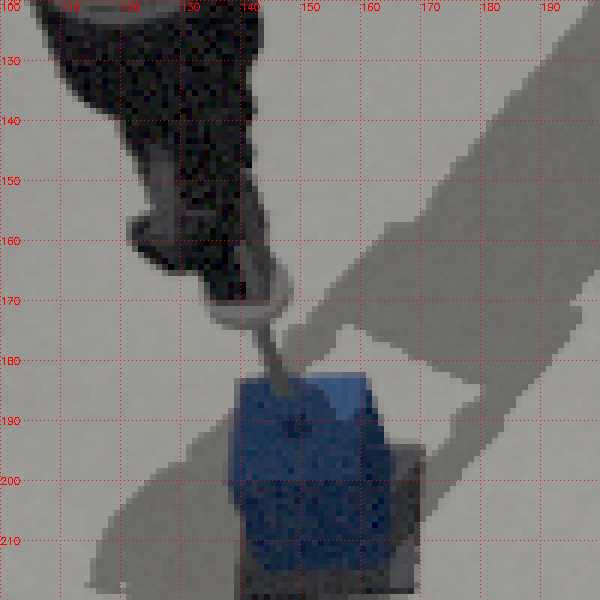

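View pics/t2.png

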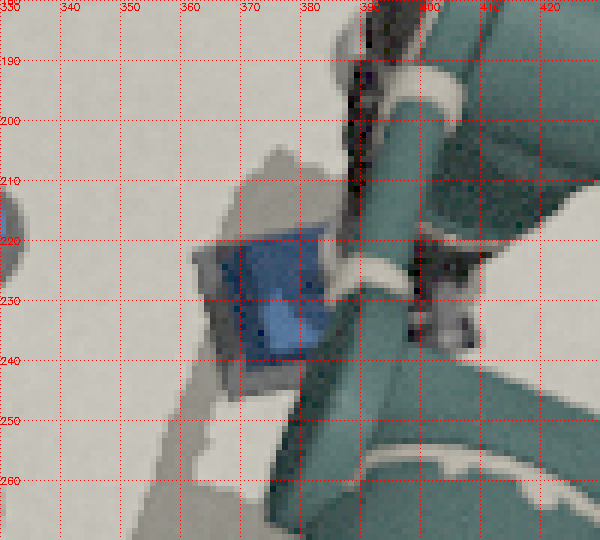

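```bash
python3 - <<'E'
from h import *
d=pickle.load(open("c2.pkl","rb"))
for z in(.098,.102,.106):print(proj(d["scene"],[.556,-.244,z])+.5)
E
```

```text
[[148.78506856 187.30564693]]
[[148.46283446 186.41244079]]
[[148.13885978 185.51440989]]
```

{"op": "move_arm", "data": {"series": "0 0 0 0.1 -0.2 0 -1; 0 0 0 0.2 -0.45 0 -1; 0 0 0 0.3 -0.7 0 -1; 0 0 0 0.4 -0.95 0 -1; 0 0 0 0.4 -1 0 -1; 0 0 0 0.4 -1 0 -1; 0 0 0 0.4 -1 0 -1; 0 0 0 0.4 -1 0 -1"}}

```text
time: 7.5
tool_pos: [0.5838, -0.1406, 0.2129]
tcp_rot: [3.137, 0.166, -0.001]
wrist_force: [0.5, 0.0, -2.1]
width: 0.274
```

```bash
python3 g.py .605 -.0855 .170
```

```text
t 7.5 pos [ 0.5838 -0.1406  0.2129] F [ 0.46  0.04 -2.1 ] w 0.274 q [-0.28  0.15  1.81 -0.    1.18 -0.38]
turn [0.0001 0.0003 0.0004] shift [ 0.269 -0.526  0.429]
```

{"op": "move_arm", "data": {"series": "0 0 0 0.13 -0.26 0 -1; 0 0 0 0.27 -0.53 0 -1; 0 0 0 0.27 -0.53 0 -1; 0 0 0 0.27 -0.53 0.1 -1; 0 0 0 0.27 -0.53 0.2 -1; 0 0 0 0.27 -0.53 0.3 -1; 0 0 0 0.27 -0.53 0.4 -1; 0 0 0 0.27 -0.53 0.4 -1"}}

```text
time: 8.3
tool_pos: [0.6035, -0.0844, 0.1704]
tcp_rot: [-3.136, -0.166, 0.007]
wrist_force: [-0.7, 0.0, -1.9]
width: 0.272
```

```bash
python3 g.py .605 -.0855 .155
python3 - <<'E'
from h import *
from workcell import viewer
d={n:viewer.read_camera(n) for n in("scene","top")}
pickle.dump(d,open("c3.pkl","wb"))
crop(d["scene"]["pixels"],170,160,70,75,8,"s3")
E
```

```text
t 8.3 pos [ 0.6035 -0.0844  0.1704] F [-0.74  0.02 -1.9 ] w 0.272 q [-0.18  0.21  1.83 -0.    1.11 -0.29]
turn [-0.0006  0.0022  0.0004] shift [0.015 0.013 0.154]
```

View pics/s3.png

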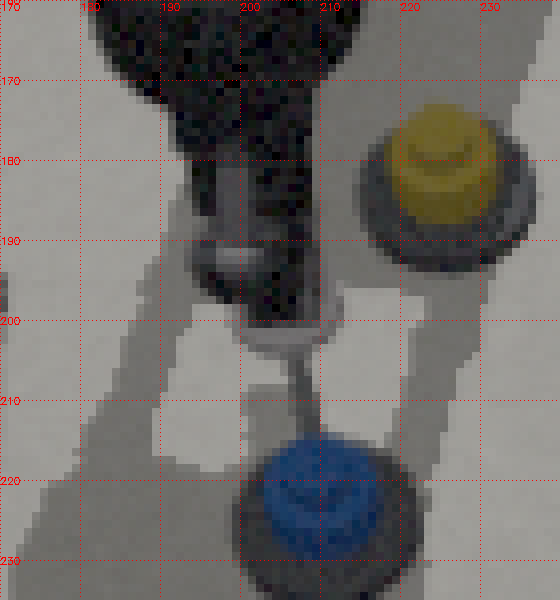

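```bash
python3 - <<'E'
from h import *
d=pickle.load(open("c3.pkl","rb"));S=d["scene"]
print(proj(S,[[.6035,-.0844,.0564],[.6035,-.0844,.045],[.605,-.0855,.033],[.605,-.0855,.0],[.467,-.058,.0],[.467,-.058,.045]])+.5)
print(back(S,(222.9-.0,0),0)[:2])
import numpy as np
hsv=None
E
```

```text
[[209.59948762 214.689766  ]
 [210.04439039 216.99095648]
 [210.01569182 219.84027437]
 [211.25815368 226.20294004]
 [227.10080304 184.94578058]
 [225.93633625 175.53316561]]
[-0.39515178 -0.16754713]
```

{"op": "move_arm", "data": {"series": "0 0.002 0 0.01 0.01 0.04 -1; 0 0.002 0 0.01 0.01 0.08 -1; 0 0.002 0 0.01 0.01 0.12 -1; 0 0.002 0 0.01 0.01 0.15 -1; 0 0.002 0 0.01 0.01 0.15 -1; 0 0.002 0 0.01 0.01 0.15 -1; 0 0.002 0 0.01 0.01 0.15 -1; 0 0.002 0 0.01 0.01 0.15 -1"}}

```text
time: 9.2
tool_pos: [0.6066, -0.085, 0.1585]
tcp_rot: [-3.137, -0.168, -0.007]
wrist_force: [-0.6, -0.1, -0.6]
width: 0.275
```

```bash
python3 g.py .605 -.0855 .155
python3 - <<'E'
from h import *
from workcell import viewer
d={n:viewer.read_camera(n) for n in("scene","top")}
pickle.dump(d,open("c4.pkl","wb"))
crop(d["scene"]["pixels"],170,160,70,75,8,"s4")
E
python3 g.py .605 -.0855 .155
```

```text
t 9.2 pos [ 0.6066 -0.085   0.1585] F [-0.63 -0.06 -0.62] w 0.275 q [-0.18  0.22  1.84  0.    1.08 -0.29]
turn [ 0.     -0.0021  0.0009] shift [-0.016  0.004  0.035]
t 9.3 pos [ 0.6065 -0.085   0.1584] F [-0.16  0.72 -0.26] w 0.271 q [-0.18  0.22  1.84  0.    1.08 -0.29]
turn [ 0.     -0.0021  0.0008] shift [-0.016  0.003  0.034]
```

View pics/s4.png

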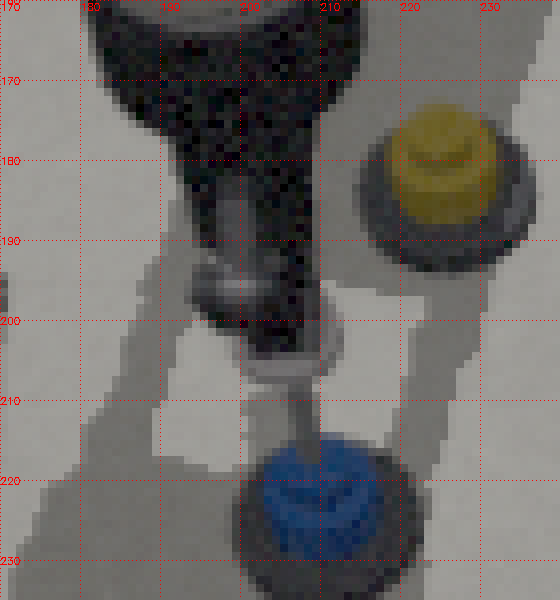

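The tip is on the blue cap at (209.5,217), and the wrist force has changed by about 1.4 N, so it is touching lightly. I'll go 3 mm deeper and hold.

{"op": "move_arm", "data": {"series": "0 0 0 0 0 0.03 -1; 0 0 0 0 0 0.03 -1; 0 0 0 0 0 0.03 -1; 0 0 0 0 0 0.03 -1; 0 0 0 0 0 0.03 -1; 0 0 0 0 0 0.03 -1; 0 0 0 0 0 0.03 -1; 0 0 0 0 0 0.03 -1"}}

```text
time: 10.1
tool_pos: [0.6067, -0.085, 0.1554]
tcp_rot: [-3.137, -0.168, -0.007]
wrist_force: [-0.2, -1.0, -0.6]
width: 0.272
```

```bash
python3 g.py .467 -.058 .205
```

```text
t 10.1 pos [ 0.6067 -0.085   0.1554] F [-0.18 -0.98 -0.6 ] w 0.272 q [-0.18  0.22  1.84  0.    1.07 -0.29]
turn [ 0.     -0.0022  0.0008] shift [-1.358 -0.417 -0.502]
```

{"op": "move_arm", "data": {"series": "0 0 0 0 0 0.015 -1; 0 0 0 0 0 0.015 -1; 0 0 0 0 0 0.015 -1; 0 0 0 0 0 0.015 -1; 0 0 0 0 0 0.015 -1; 0 0 0 0 0 0.015 -1; 0 0 0 0 0 0.015 -1; 0 0 0 0 0 0.015 -1"}}

```text
time: 10.9
tool_pos: [0.6066, -0.085, 0.1538]
tcp_rot: [-3.137, -0.168, -0.007]
wrist_force: [1.2, -0.6, -0.2]
width: 0.276
```

```bash
python3 - <<'E'
from h import *
from workcell import viewer,bot
f=[]
for i in range(8):
    c=viewer.read_camera("scene");f.append(bot.read_state()["wrist_force"][2])
print(np.round(f,2),np.mean(f))
crop(c["pixels"],170,160,70,75,8,"s5")
E
python3 g.py .467 -.058 .205
```

```text
[-0.37 -0.75 -0.26  0.36  1.04 -1.01 -0.41 -0.66] -0.25668446811096207
t 11.3 pos [ 0.6066 -0.085   0.1538] F [ 1.23  0.79 -0.66] w 0.277 q [-0.18  0.22  1.84  0.    1.07 -0.29]
turn [ 0.     -0.0021  0.0009] shift [-1.357 -0.417 -0.518]
```

View pics/s5.png

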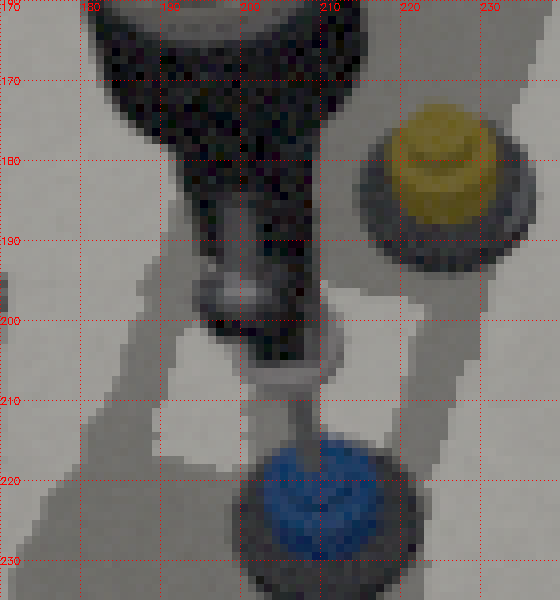

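{"op": "move_arm", "data": {"series": "0 0 0 0 0 -0.25 -1; 0 0 0 0 0 -0.5 -1; 0 0 0 -0.2 -0.1 -0.5 -1; 0 0 0 -0.4 -0.2 -0.5 -1; 0 0 0 -0.6 -0.3 -0.5 -1; 0 0 0 -0.8 -0.4 -0.5 -1; 0 0 0 -1 -0.4 -0.5 -1; 0 0 0 -1 -0.4 -0.5 -1"}}

```text
time: 12.1
tool_pos: [0.4993, -0.0555, 0.2021]
tcp_rot: [-3.136, -0.168, 0.0]
wrist_force: [1.0, -0.2, -1.3]
width: 0.273
```

```bash
python3 g.py .467 -.058 .170
```

```text
t 12.1 pos [ 0.4993 -0.0555  0.2021] F [ 0.95 -0.2  -1.31] w 0.273 q [-0.16 -0.03  2.02  0.    1.14 -0.27]
turn [-0.0004  0.      0.0009] shift [-0.324 -0.009  0.321]
```

{"op": "move_arm", "data": {"series": "0 0 0 -0.2 0 0 -1; 0 0 0 -0.32 0 0 -1; 0 0 0 -0.32 0 0 -1; 0 0 0 -0.32 0 0.1 -1; 0 0 0 -0.32 0 0.2 -1; 0 0 0 -0.32 0 0.3 -1; 0 0 0 -0.32 0 0.3 -1; 0 0 0 -0.32 0 0.3 -1"}}

```text
time: 12.9
tool_pos: [0.4706, -0.0592, 0.1723]
tcp_rot: [-3.136, -0.168, -0.004]
wrist_force: [-0.4, -0.1, -1.9]
width: 0.273
```

```bash
python3 - <<'E'
from h import *
from workcell import viewer,bot
c=viewer.read_camera("scene")
p=bot.read_state()["tool_pos"]
print(proj(c,[p-[0,0,.114],[.467,-.058,.045]])+.5)
crop(c["pixels"],180,110,70,90,6,"s6")
E
python3 g.py .467 -.058 .154
```

```text
[[224.94776867 173.6641351 ]
 [225.93633625 175.53316561]]
t 12.95 pos [ 0.471  -0.0592  0.1729] F [ 0.02  0.37 -2.33] w 0.273 q [-0.18 -0.05  2.11  0.    1.08 -0.29]
turn [-0.0001 -0.0017  0.0009] shift [-0.039 -0.017  0.189]
```

View pics/s6.png

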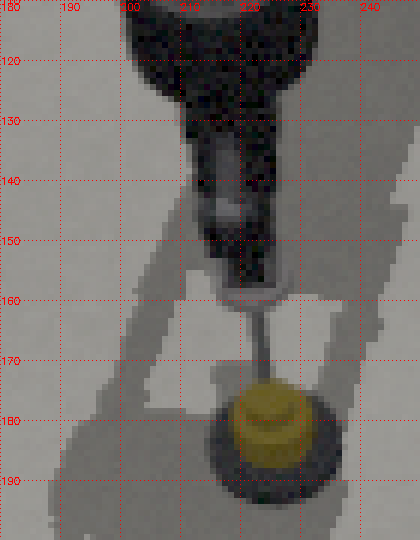

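The tip ends at (224,173), just above the centre of the yellow cap at about (225,176). I'll descend.

{"op": "move_arm", "data": {"series": "0 0 0 -0.03 -0.01 0.05 -1; 0 0 0 -0.03 -0.01 0.1 -1; 0 0 0 -0.03 -0.01 0.15 -1; 0 0 0 -0.03 -0.01 0.19 -1; 0 0 0 -0.03 -0.01 0.19 -1; 0 0 0 -0.03 -0.01 0.19 -1; 0 0 0 -0.03 -0.01 0.19 -1; 0 0 0 -0.03 -0.01 0.19 -1"}}

```text
time: 13.75
tool_pos: [0.4679, -0.0586, 0.1544]
tcp_rot: [-3.137, -0.168, -0.007]
wrist_force: [-1.4, 0.3, -0.5]
width: 0.272
```

```bash
python3 g.py .467 -.058 .154;  python3 - <<'E'
from h import *
from workcell import viewer,bot
f=[]
for i in range(8):
    c=viewer.read_camera("scene");f.append(bot.read_state()["wrist_force"][2])
print(np.round(f,2),np.mean(f))
crop(c["pixels"],180,110,70,90,6,"s7")
E
python3 g.py .467 -.058 .154
```

```text
t 13.75 pos [ 0.4679 -0.0586  0.1544] F [-1.43  0.29 -0.53] w 0.272 q [-0.18 -0.04  2.13  0.    1.05 -0.29]
turn [-0.     -0.002   0.0009] shift [-0.008 -0.007  0.004]
[ 0.12  0.13 -0.47  0.45 -0.25 -0.29  0.25  0.04] -0.001859691852963495
t 14.15 pos [ 0.4679 -0.0586  0.1542] F [-1.06 -1.03  0.04] w 0.273 q [-0.18 -0.04  2.13  0.    1.04 -0.29]
turn [ 0.     -0.002   0.0008] shift [-0.008 -0.007  0.002]
```

View pics/s7.png

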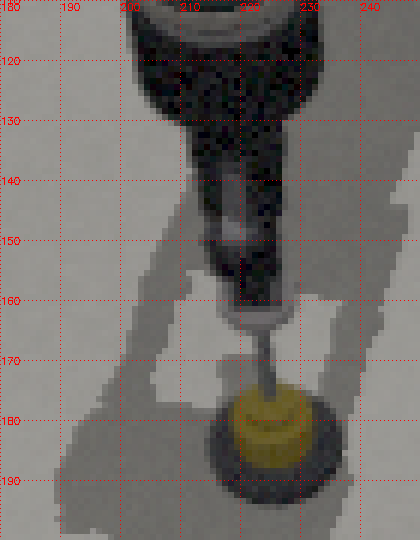

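{"op": "move_arm", "data": {"series": "0 0 0 0 0 -0.3 -1; 0 0 0 0 0 -0.6 -1; 0 0 0 0 0 -0.9 -1; 0 0 0 0.2 0 -1 -1; 0 0 0 0.4 -0.3 -1 -1; 0 0 0 0.4 -0.6 -1 -1; 0 0 0 0.4 -0.6 -1 -1; 0 0 0 0.4 -0.6 -1 -1"}}

```text
time: 14.95
tool_pos: [0.5007, 0.0056, 0.254]
tcp_rot: [3.137, 0.17, 0.006]
wrist_force: [-0.4, 0.1, -1.8]
width: 0.274
```

```bash
python3 g.py .5365 .148 .295
```

```text
t 14.95 pos [0.5007 0.0056 0.254 ] F [-0.38  0.12 -1.77] w 0.274 q [-0.04 -0.07  1.97  0.    1.24 -0.15]
turn [ 0.0002 -0.0018  0.0017] shift [ 0.511 -1.376 -0.409]
```

{"op": "move_arm", "data": {"series": "0 0 0 0 0 -0.2 -1; 0 0 0 0.1 0 -0.4 -1; 0 0 0 0.3 -0.3 -0.4 -1; 0 0 0 0.4 -0.6 -0.4 -1; 0 0 0 0.5 -0.9 -0.4 -1; 0 0 0 0.5 -1 -0.4 -1; 0 0 0 0.5 -1 -0.4 -1; 0 0 0 0.5 -1 -0.4 -1"}}

```text
time: 15.75
tool_pos: [0.5395, 0.1089, 0.2943]
tcp_rot: [3.136, 0.167, 0.006]
wrist_force: [-0.1, -0.9, -1.4]
width: 0.271
```

```bash
python3 g.py .5365 .148 .275
```

```text
t 15.75 pos [0.5395 0.1089 0.2943] F [-0.12 -0.91 -1.4 ] w 0.271 q [ 0.15  0.    1.82 -0.    1.31  0.05]
turn [ 0.0005 -0.0017  0.0008] shift [ 0.011 -0.392  0.192]
```

{"op": "move_arm", "data": {"series": "0 0 0 0.01 -0.2 0 -1; 0 0 0 0.01 -0.39 0 -1; 0 0 0 0.01 -0.39 0 -1; 0 0 0 0.01 -0.39 0.08 -1; 0 0 0 0.01 -0.39 0.16 -1; 0 0 0 0.01 -0.39 0.18 -1; 0 0 0 0.01 -0.39 0.18 -1; 0 0 0 0.01 -0.39 0.18 -1"}}

```text
time: 16.55
tool_pos: [0.5367, 0.1485, 0.2764]
tcp_rot: [-3.137, -0.167, -0.006]
wrist_force: [0.2, -0.4, -2.6]
width: 0.27
```

```bash
python3 - <<'E'
from h import *
from workcell import viewer,bot
d={n:viewer.read_camera(n) for n in("scene","top")};c=d["scene"]
p=bot.read_state()["tool_pos"]
print(proj(c,[p-[0,0,.114],[.5365,.148,.143]])+.5,proj(d["top"],[p-[0,0,.114]])+.5)
crop(c["pixels"],260,120,100,100,6,"s8")
crop(d["top"]["pixels"],200,190,100,90,7,"t8")
E
python3 g.py .5365 .148 .257
```

```text
[[302.48412953 174.17515299]
 [301.73433916 178.76177598]] [[245.85055885 238.60214843]]
t 16.65 pos [0.5369 0.1487 0.2769] F [-0.75 -0.71 -2.66] w 0.272 q [ 0.23  0.02  1.83 -0.    1.28  0.12]
turn [-0.     -0.0022  0.0007] shift [-0.006  0.007  0.199]
```

View pics/s8.png

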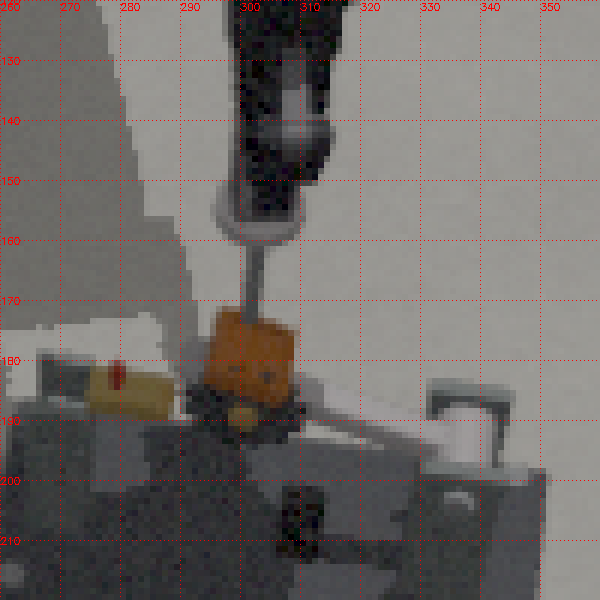

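View pics/t8.png

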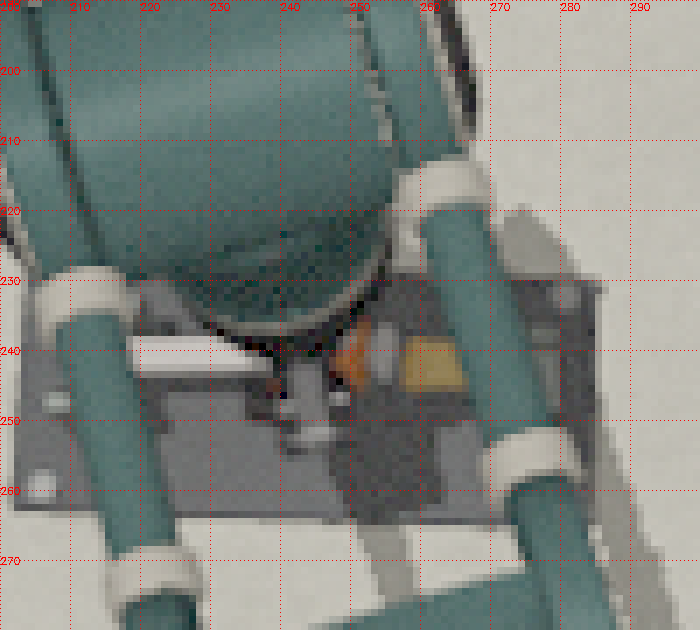

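The tip is over the dish at (301,174), and the dish floor centre is at about (302,179). The jig is untouched. I'll lower the tip to the dish floor.

{"op": "move_arm", "data": {"series": "0 0 0 0 0 0.05 -1; 0 0 0 0 0 0.1 -1; 0 0 0 0 0 0.15 -1; 0 0 0 0 0 0.18 -1; 0 0 0 0 0 0.2 -1; 0 0 0 0 0 0.22 -1; 0 0 0 0 0 0.22 -1; 0 0 0 0 0 0.22 -1", "squeeze": 80}}

```text
time: 17.45
tool_pos: [0.537, 0.149, 0.255]
tcp_rot: [-3.137, -0.168, -0.008]
wrist_force: [-0.3, -0.5, 0.5]
width: 0.272
```

```bash
python3 - <<'E'
from h import *
from workcell import viewer,bot
f=[]
for i in range(5):
    c=viewer.read_camera("scene");f.append(bot.read_state()["wrist_force"])
print(np.mean(f,0))
p=bot.read_state()["tool_pos"]
print(proj(c,[p-[0,0,.114]])+.5)
crop(c["pixels"],260,120,100,100,6,"s9")
E
python3 g.py .5354 .1385 .215
```

```text
[-0.51847048 -0.06447242  1.35660452]
[[302.05833491 179.42000684]]
t 17.7 pos [0.5369 0.1489 0.2549] F [-0.46 -0.03  1.15] w 0.272 q [ 0.23  0.04  1.86 -0.    1.24  0.12]
turn [-0.     -0.0023  0.0009] shift [-0.028  0.102  0.399]
```

View pics/s9.png

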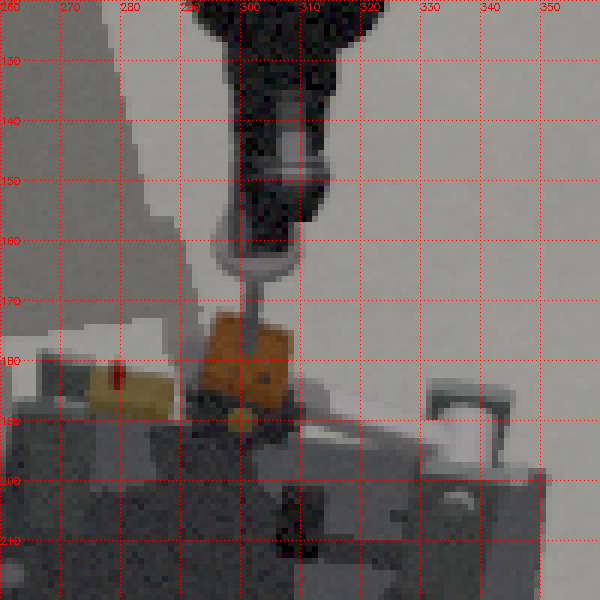

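The tip is in the dish at (300.5,178) with about 3.5 N of contact. I'll push along the dish's arc.

{"op": "move_arm", "data": {"series": "0 0 0 0 0.02 0.05 -1; 0 0 0 -0.01 0.04 0.1 -1; 0 0 0 -0.01 0.06 0.15 -1; 0 0 0 -0.01 0.07 0.2 -1; 0 0 0 -0.02 0.085 0.25 -1; 0 0 0 -0.02 0.095 0.3 -1; 0 0 0 -0.02 0.1 0.35 -1; 0 0 0 -0.02 0.1 0.35 -1"}}

```text
time: 18.5
tool_pos: [0.5361, 0.1387, 0.2188]
tcp_rot: [-3.137, -0.167, -0.006]
wrist_force: [1.4, 0.7, 3.5]
width: 0.274
```

```bash
python3 - <<'E'
from h import *
from workcell import viewer,bot
f=[]
for i in range(5):
    c=viewer.read_camera("scene");f.append(bot.read_state()["wrist_force"])
print(np.mean(f,0))
p=bot.read_state()["tool_pos"]
print(proj(c,[p-[0,0,.114]])+.5)
crop(c["pixels"],260,120,100,100,6,"s10")
E
python3 g.py .5354 .1385 .215
```

```text
[0.26670885 1.17921066 3.10960237]
[[297.34269917 186.96602223]]
t 18.75 pos [0.5361 0.1388 0.2198] F [0.59 0.67 2.92] w 0.272 q [ 0.21  0.06  1.91 -0.    1.17  0.1 ]
turn [ 0.     -0.0021  0.0009] shift [-0.008  0.002  0.048]
```

View pics/s10.png

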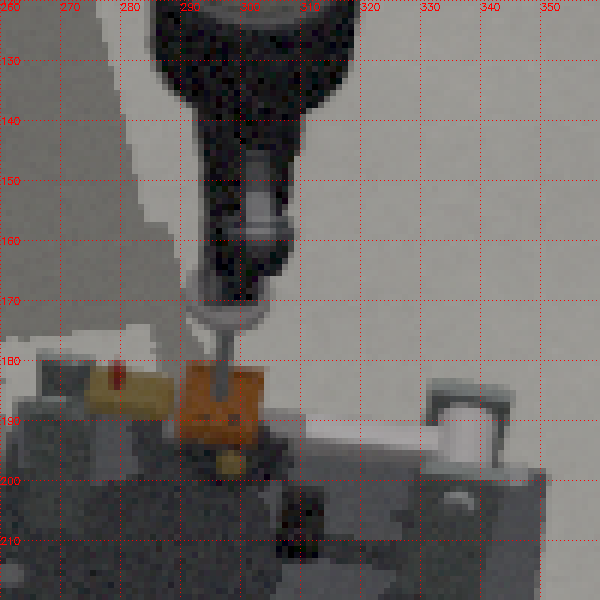

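The arm is past the click: the dish looks level at (295,188) and the push is about 5.2 N. The estimated angle is about 0.37. I'll go slightly deeper, to the middle of the window.

{"op": "move_arm", "data": {"series": "0 0 0 0 0 0.02 -1; 0 0 0 0 0 0.04 -1; 0 0 0 0 0 0.04 -1; 0 0 0 0 0 0.04 -1; 0 0 0 0 0 0.04 -1; 0 0 0 0 0 0.04 -1; 0 0 0 0 0 0.04 -1; 0 0 0 0 0 0.04 -1"}}

```text
time: 19.55
tool_pos: [0.536, 0.1387, 0.2156]
tcp_rot: [-3.137, -0.168, -0.007]
wrist_force: [1.3, 0.5, 3.8]
width: 0.271
```

```bash
python3 - <<'E'
from h import *
from workcell import viewer,bot
f=[];z=[]
for i in range(10):
    c=viewer.read_camera("scene");s=bot.read_state();f.append(s["wrist_force"]);z.append(s["tool_pos"][2])
print(np.mean(f,0),np.round(z,4),s["joint_vel"].round(4))
for q in(.3,.35,.4,.45,.5):
    al=.32-q
    pts=[]
    for X,u in((.017,-.017),(.017,.017),(-.017,-.017),(-.017,.017)):
        L=.105*np.cos(al)-.016*np.sin(al)+u*np.cos(al)-.005*np.sin(al)
        Z=.095+.105*np.sin(al)+.016*np.cos(al)+u*np.sin(al)+.005*np.cos(al)
        a=-.1098;Y=.07-L
        pts.append([.5388+np.cos(a)*X-np.sin(a)*Y,.1726+np.sin(a)*X+np.cos(a)*Y,Z])
    print(q,(proj(c,pts)+.5).round(1).tolist())
crop(c["pixels"],260,150,100,60,8,"s11")
E
python3 g.py .5354 .1385 .215
```

```text
[0.94423049 0.16344409 3.76203309] [0.2156 0.2156 0.2156 0.2157 0.2156 0.2156 0.2156 0.2156 0.2156 0.2156] [ 0.0001  0.0016  0.0012 -0.0002  0.0001  0.0011]
0.3 [[303.1, 190.2], [289.8, 188.2], [304.8, 179.5], [291.8, 177.5]]
0.35 [[302.6, 191.2], [289.3, 189.5], [304.3, 180.5], [291.3, 178.9]]
0.4 [[302.2, 192.1], [289.0, 190.8], [303.9, 181.5], [290.9, 180.2]]
0.45 [[301.8, 193.1], [288.7, 192.2], [303.6, 182.4], [290.7, 181.6]]
0.5 [[301.6, 194.1], [288.6, 193.5], [303.3, 183.4], [290.5, 183.0]]
t 20.05 pos [0.536  0.1387 0.2156] F [ 0.68 -0.25  3.63] w 0.271 q [ 0.21  0.06  1.91 -0.    1.17  0.1 ]
turn [ 0.     -0.002   0.0008] shift [-0.007  0.002  0.006]
```

View pics/s11.png

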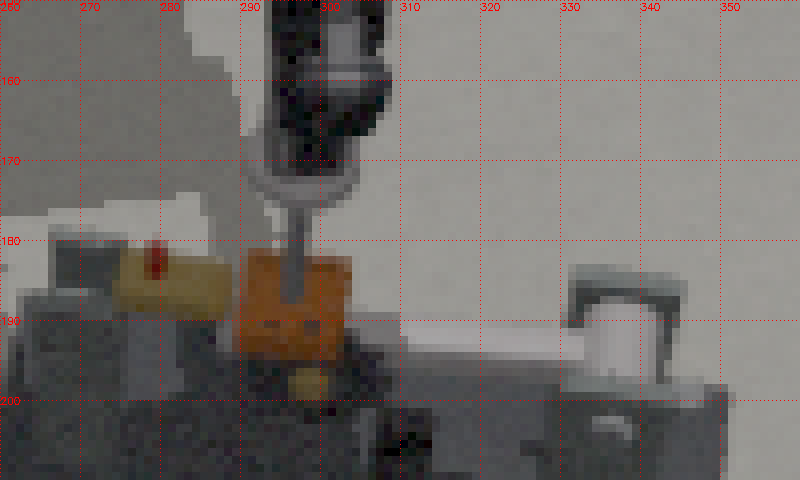

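All three estimates agree: tip height gives 0.41, the dish corners give about 0.42, and the force of about 5.9 N sits inside the past-click range. Nothing is moving, so I'm handing in.

```bash
python3 -c "
from workcell import bot
print(bot.finish_job())"
```

```text
the job is handed in; nothing more can be done
None
```

I took the probe straight up out of its holder and touched its tip on the blue cap, then on the yellow cap. Then I set the tip in the orange dish and pushed the tensioner down past its click. I handed the job in at about 20 s, still holding it there.

- **Touches:** wrist force changed by about 1.8 N on the blue cap and about 2 N on the yellow one, each held well over 0.2 s. The force reading is noisy by about 0.5 N, but the pictures showed the tip on each cap.
- **Tensioner:** I estimate the arm angle at 0.41 rad from the tip height and about 0.42 rad from the dish corners in the picture. The push was about 5.9 N, which fits being past the click (0.33) and short of the end stop (0.52).
- **Stillness:** the tool height stayed within 0.1 mm over the last 0.5 s, and the grip stayed steady.
- **Disagreement:** the jig's base plate appeared about 9 mm off-centre along its y compared with the description. I used the dish, tower and hinge positions instead, and the tip landed well inside the dish.
- **Not checked at the end:** I did not look at the glue, tape and jar again. My path stayed clear of them and no force reading suggested a contact.

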